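Put the hole-saw kit back in its case

ROBOT

A 6-joint arm with a two-finger parallel gripper is mounted at the origin on the work surface. World frame = base frame: x ahead of the robot, y to its left, z up, the work surface at z = 0. Lengths are in mm, angles in degrees, forces in N, time in s.
With the tool pointing down it reaches from about 325 to 925 mm from the base axis. Payload 3.1 kg.
Tool frame: the origin (TCP) lies at the very end of the fingers, on their centre line; the grasp point (between the pads) lies grasp_offset behind it (grasp_offset is the distance from the TCP to the grasp point, in mm); z points along the fingers, y is the line along which they close (so a half turn about z gives the same grasp; the last joint's range is limited). The gripper opens to 85 mm and grips with 20 to 120 N. Pads are 22 mm wide; open, the fingers measure 114 mm over their backs; the gripper's body (76 mm by 85 mm) begins 54 mm behind the grasp point. The pads swing forward as they close: fully open they stand 13 mm farther back than shut.
Start: joints at [-78.277, 12.427, 92.441, -0, 75.132, -6.429], TCP at [194.726, -593.903, 210.1] pointing down, gripper open.
Joint ranges: [-157.48, 157.48], [-44.54, 120.13], [17.64, 146.25], [-64.5, 244.5], [7.68, 150.69], [-147.95, 147.95]. Speed limits (degrees/s): [159.86, 159.86, 180, 180, 180, 180].

INTERFACE

Orientations are given as [roll, pitch, yaw] about the fixed x, y, z axes, in that order (R = Rz(yaw) Ry(pitch) Rx(roll)).
In Python, from station import * gives the robot as it stands. Calls block until the motion is done:
- goto(position, orientation): joint-space move of the TCP to a pose.
- move_l(position, attitude=None, speed=150): straight line of the TCP; attitude=None keeps the orientation; speed is the mean speed in mm/s.
- move_j(angles): joint-space move.
- grip(opening, squeeze=None): finger opening in mm; squeeze is the grip in N (None keeps the last); returns when the fingers have stopped.
- wait(seconds).
- solve_ik(position, orientation): joint angles nearest the present ones, or None.
- get_obs(): the state.
- get_image(name): name is "scene" or "top" or "wrist"; returns the picture (384x512x3 uint8, red, green, blue); there is no depth.
- get_calibration(name): a dict with "fx", "fy", "cx", "cy" (pixels), "R" (3x3) and "t" (3): a world point X has camera coordinates R X + t; the wrist camera has in their place "mount" (4x4, takes a point from camera to tool coordinates, whose origin is the TCP and whose axes are the flange's). Camera axes: x right, y down, z forward; pixel columns grow to the right and rows downward; lengths in mm; the calibration is good to about 2 mm. A picture is of the moment at which its call begins: read the wrist's pose just before it. get_calibration takes no time and is no camera call.
A pose or a line that the arm cannot do raises Unreachable and nothing moves.
- sign_off(): hands the job in; it is judged then, once.
Trained networks look in the newest picture that a camera, given by its name, has taken for a name from the list of things; names that differ only in an ending like _2 or _b are one class to them, and where a whole thing is asked for, a point or a joint stands for the part that bears it (a point fixed in the world has none). Each returns a list of dicts, best first, with "score" (0 to 1); they miss things now and then, are a little off and sometimes report something else, mostly with a low value. They report only what shows in the picture. A call takes as long as a camera call. They do not tell look-alikes from the thing itself.
- spot_in(name, camera): "extent" ([centre column, centre row, width, height] in pixels, round what is visible of it).
- regions_of(name, camera): "region" (384x512 bool, what is visible of it) and "extent" ([centre column, centre row, width, height] in pixels, round what is visible of it).
The state is a dict: "t": time; "joint_pos": joint angles; "qvel": joint speeds; "effort": joint torques, N m; "tcp_pos": TCP position; "ee_rot": TCP orientation; "wrist_force": force on the tool from outside, world axes, zero at the start; "moment": the same for the moment, N m; "grip_width": finger opening in mm; "grip_force": force on a finger pad.
Only numpy, scipy, OpenCV 4.12 (cv2) and the standard library are available. Lean on these libraries where they do the work, as an engineer would, in place of code of your own. Each camera call takes 0.05 s, during which the arm holds its last target. There are 200 camera calls.

TASK

Pack the hole-saw kit away in its open case: stand each of the three hole saws, teeth down, in the round pocket made for its size, and lay the arbor in its trough, all fully home on the floor of their places. Set them down rather than drop them, for the teeth are brittle. The spacing ring and the wax tin are not part of the kit: leave them where they stand.

Things in the scene. Friction and masses are not known exactly. Their poses are not given: they have to be found in the camera images.
- saw_25_center (a point): Hole saw, the smallest: plain steel cup 25 mm in diameter and 42 mm tall, standing on its toothed rim, closed flat base up with a dark threaded hole in its middle; dark chip slots in its side. Grasp it anywhere round its side. This point is its centre, 21 mm above its toothed rim; its z axis points up out of the closed base.
- saw_40_center (a point): Hole saw, the middle one: plain steel cup 40 mm in diameter and 42 mm tall, standing on its toothed rim, closed flat base up with a dark threaded hole in its middle; dark chip slots in its side. Grasp it anywhere round its side. This point is its centre, 21 mm above its toothed rim; its z axis points up out of the closed base.
- saw_57_center (a point): Hole saw, the largest: plain steel cup 57 mm in diameter and 42 mm tall, standing on its toothed rim, closed flat base up with a dark threaded hole in its middle; dark chip slots in its side. Grasp it anywhere round its side. This point is its centre, 21 mm above its toothed rim; its z axis points up out of the closed base.
- arbor_center (a point): The arbor that drives the hole saws, steel, 104 mm long, lying level on the bench: an eight-sided body 30 mm across its flats and 34 mm long (grip it here, across its flats), from which a hex shank 12 mm thick runs 35 mm one way and a 13 mm nose (10 mm long) with a 6.6 mm pilot drill runs 35 mm the other way. This point is the body's centre, 15 mm above the surface it lies on, half-way along its length; its x axis runs along the arbor towards the drill tip.
- pocket_25_floor (a point): Round pocket 40 mm in diameter and 14 mm deep in a grey insert of the case, for the 25 mm hole saw. This point is the centre of its flat floor, 6 mm above the bench; the inserts' top face is 14 mm and the case's black rim 16 mm above this point. The three pockets stand in a row, 90 mm apart, in any order (row along this point's y; x points away from the trough).
- pocket_40_floor (a point): Round pocket 56 mm in diameter and 14 mm deep in a grey insert of the case, for the 40 mm hole saw. This point is the centre of its flat floor, 6 mm above the bench; the inserts' top face is 14 mm and the case's black rim 16 mm above this point. The three pockets stand in a row, 90 mm apart, in any order (row along this point's y; x points away from the trough).
- pocket_57_floor (a point): Round pocket 73 mm in diameter and 14 mm deep in a grey insert of the case, for the 57 mm hole saw. This point is the centre of its flat floor, 6 mm above the bench; the inserts' top face is 14 mm and the case's black rim 16 mm above this point. The three pockets stand in a row, 90 mm apart, in any order (row along this point's y; x points away from the trough).
- trough_floor (a point): The arbor's trough in the case: a slot 128 by 28 mm with a finger scoop 56 mm long and 76 mm wide across its middle, where the arbor's body lies (either way round); all 14 mm deep, flat floor. This point: centre of that floor, 6 mm above the bench; y along the trough, x towards the pockets' row, 89 mm away. The case is 186 by 280 mm, 22 mm tall; its open lid, as large, lies beyond the pockets.
- spacer_center (a point): Look-alike that stays where it is: smooth steel spacing ring of a moulding machine, 46 mm in diameter and 40 mm tall, with an open 30 mm bore right through, no teeth. This point is its centre, 20 mm above the bench.
- tin_center (a point): Look-alike that stays where it is: round plain metal wax tin, 60 mm in diameter and 38 mm tall, with a smooth lid without any hole. This point is its centre, 19 mm above the bench.
Mind the look-alikes: they are no part of the job. Leave any pink look-alike of the part that bears saw_40_center alone. Leave any blue look-alike of the part that bears saw_57_center alone.

How it is judged (in metres and radians):
At the end, for the whole second after the job is handed in: Saws stand in their own pockets (axis within 10 mm, height 4 mm, tilt under 0.12 rad, teeth down); arbor lies in its trough (centre within 14 mm along and across, height 4 mm, 0.30 rad, either way round); spacing ring and tin within 25 mm of their start; all released and at rest (horizontal distance between saw_25_center and pocket_25_floor below 0.01 m and z of saw_25_center in the frame of pocket_25_floor between 0.017 and 0.025 m and angle between each of saw_25_center, saw_40_center, saw_57_center's own z axis and vertical below 0.12 rad and linear speed of each of saw_25, saw_40, saw_57, arbor, spacer, tin below 0.02 m/s and horizontal distance between saw_40_center and pocket_40_floor below 0.01 m and z of saw_40_center in the frame of pocket_40_floor between 0.017 and 0.025 m and horizontal distance between saw_57_center and pocket_57_floor below 0.01 m and z of saw_57_center in the frame of pocket_57_floor between 0.017 and 0.025 m and x of arbor_center in the frame of trough_floor between -0.014 and 0.014 m and y of arbor_center in the frame of trough_floor between -0.014 and 0.014 m and z of arbor_center in the frame of trough_floor between 0.011 and 0.019 m and angle between the x axis of arbor_center and the y axis of trough_floor, either way round below 0.3 rad and distance of each of spacer_center, tin_center from where it was at the start of the episode below 0.025 m); the robot touches nothing.
It fails at once if the wax tin is moved from its place (more than 25 mm) (distance of tin_center from where it was at the start of the episode above 0.025 m).
It fails at once if the spacing ring is moved from its place (more than 25 mm) (distance of spacer_center from where it was at the start of the episode above 0.025 m).
It fails at once if a hole saw or the arbor is dropped from more than about 4 cm (moves faster than 0.9 m/s out of the fingers) ((linear speed of saw_25 above 0.9 m/s and contact force between saw_25 and the fingers below 0.1 N) or (linear speed of saw_40 above 0.9 m/s and contact force between saw_40 and the fingers below 0.1 N) or (linear speed of saw_57 above 0.9 m/s and contact force between saw_57 and the fingers below 0.1 N) or (linear speed of arbor above 0.9 m/s and contact force between arbor and the fingers below 0.1 N)).
It also fails if it takes over 93 s, if anything falls off the work surface, if the arm or the gripper's body presses on something with over 40 N, if the wrist force passes 120 N, or if a joint passes its speed limit or range.

## Working session

There is one attempt and no reset: what is moved stays moved. The work goes in short steps, each a Python script; the robot and the scene stay as the last script left them, time stands still between calls to the robot, and variables do not carry over. Pictures are saved under pics/ and viewed, at most 14 in all, crops included, and the job is handed in when it is done.

```bash
mkdir -p pics; ls; python3 - <<'E'
from station import *
import cv2
for n in ("scene","top","wrist"):
    im=get_image(n); cv2.imwrite(f"pics/{n}0.png",im[:,:,::-1]); print(n,get_calibration(n))
for n in ["saw_25_center","saw_40_center","saw_57_center","arbor_center","pocket_25_floor","pocket_40_floor","pocket_57_floor","trough_floor","spacer_center","tin_center"]:
    for c in ("top","scene"):
        try: print(n,c,[([round(float(v)) for v in d["extent"]],round(d["score"],2)) for d in spot_in(n,c)][:5])
        except Exception as e: print(n,c,e)
o=get_obs();print(o)
E
```

```text
pics
scene {'fx': 472.1882727984237, 'fy': 472.1882727984237, 'cx': 256.01085014832853, 'cy': 186.6562144443419, 'R': array([[ 3.13277849e-02,  9.99508745e-01,  9.16176590e-04],
       [ 7.03229895e-01, -2.13900706e-02, -7.10640682e-01],
       [-7.10271979e-01,  2.29070812e-02, -7.03554533e-01]]), 't': array([ -34.91545851, -298.6263679 , 1582.83020879])}
top {'fx': 391.4587508192465, 'fy': 391.4587508192465, 'cx': 260.59900995728924, 'cy': 188.71419560674258, 'R': array([[-0.02030895, -0.99928749, -0.03181301],
       [-0.99247527,  0.02399307, -0.1200715 ],
       [ 0.12074924,  0.0291351 , -0.99225539]]), 't': array([  31.63036812,  510.88072059, 1065.59352086])}
wrist {'fx': 344.04464044219185, 'fy': 344.04464044219185, 'cx': 254.35829915084378, 'cy': 184.75444555520883, 'mount': array([[-1.45447972e-04, -9.50592244e-01, -3.10442207e-01,
         8.17594758e+01],
       [ 9.99999928e-01, -2.47407471e-04,  2.89057545e-04,
        -1.65945300e-01],
       [-3.51581582e-04, -3.10442142e-01,  9.50592212e-01,
        -1.65559465e+02],
       [ 0.00000000e+00,  0.00000000e+00,  0.0000
[... 1117 characters left out ...]
13, 24, 30], 0.62)]
{'t': 1.15, 'joint_pos': array([-7.82776335e+01,  1.24282941e+01,  9.24416017e+01, -1.34124224e-03,
        7.51323009e+01, -6.42840276e+00]), 'qvel': array([ 0.08349842, -0.01464997,  0.12573894, -0.09361944, -0.06236771,
       -0.11714799]), 'effort': array([ 6.50995707e-05, -3.96902275e+01, -3.04256630e+01, -3.18146022e-05,
        7.92594674e-04,  4.77360274e-06]), 'tcp_pos': array([ 194.71541163, -593.89667245,  210.08575563]), 'ee_rot': array([-1.79997672e+02,  1.04222251e-03,  1.81511135e+01]), 'wrist_force': array([ 1.39775808, -0.60060737,  0.7250497 ]), 'moment': array([-0.04417338,  0.02142958,  0.01788752]), 'grip_force': 0.0, 'grip_width': 85.38914734569744}
```

```bash
python3 - <<'E'
import cv2
a=cv2.imread("pics/top0.png");cv2.imwrite("pics/top_c.png",cv2.resize(a[110:290,90:450],(800,400),interpolation=3))
a=cv2.imread("pics/scene0.png");cv2.imwrite("pics/scene_c.png",cv2.resize(a[130:300,60:440],(800,358),interpolation=3))
E
```

```text
(no output)
```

View pics/top_c.png

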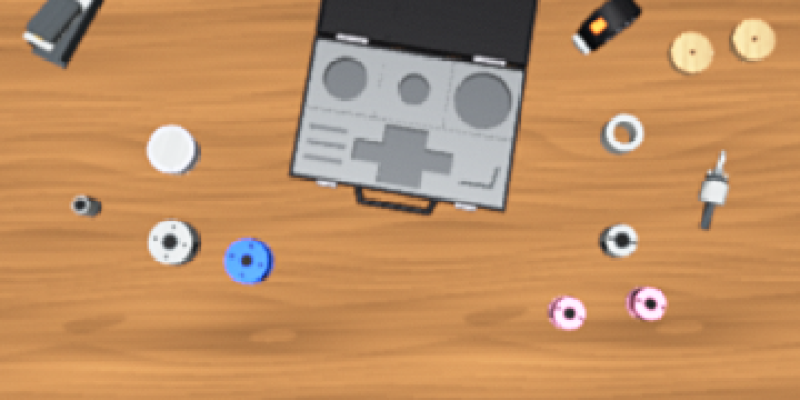

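View pics/scene_c.png

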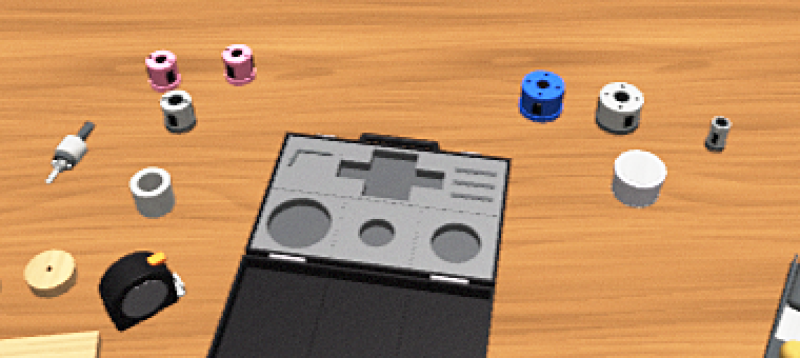

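Top view, full-image pixels: saw_25 is at (129,202). The plain saw_40 is at (369,218); its pink look-alikes at (344,251) and (382,247) and the spacing ring at (370,170) could be taken for it. The plain saw_57 is at (167,219); the blue look-alike at (202,229) and the tin at (169,176) could be taken for it. The arbor is at (410,198). The pockets are 40 at (245,145), 25 at (276,150) and 57 at (307,155), and the trough is at (271,180). In the scene view, saw_57 is at (354,181), saw_40 at (144,183), saw_25 at (401,194) and the arbor at (93,203).

```bash
cat > h.py <<'E'
from station import *
import numpy as np, cv2
from scipy.optimize import least_squares
from scipy.spatial.transform import Rotation as Rn
def cam(name,o=None):
    c=get_calibration(name); K=np.array([[c["fx"],0,c["cx"]],[0,c["fy"],c["cy"]],[0,0,1]])
    if name!="wrist": return K,np.array(c["R"]),np.array(c["t"])
    T=np.eye(4);T[:3,:3]=Rn.from_euler("xyz",o["ee_rot"],degrees=True).as_matrix();T[:3,3]=o["tcp_pos"]
    W=np.linalg.inv(T@c["mount"]); return K,W[:3,:3],W[:3,3]
def proj(C,P):
    q=np.atleast_2d(P)@C[1].T+C[2]; q=q@C[0].T; return q[:,:2]/q[:,2:]
A=np.linspace(0,2*np.pi,72)
def cyl(p,r,h):  # p: bottom centre
    c=np.c_[r*np.cos(A),r*np.sin(A),0*A]+p
    return np.r_[c,c+[0,0,h]]
def box(q):
    a,b=q.min(0),q.max(0); return np.r_[(a+b)/2,b-a]
def fit(obs,r,h,p0,zfix=None):
    """obs: [(camera, extent centre)] -> bottom centre, residual px"""
    f=lambda p: np.concatenate([(box(proj(C,cyl(np.r_[p[:2],p[2] if zfix is None else zfix],r,h)))[:2]-np.array(e)[:2]) for C,e in obs])
    s=least_squares(f,p0); p=s.x.copy()
    if zfix is not None:p[2]=zfix
    return p,np.abs(s.fun).max()
def ray(C,u,z):  # pixel to plane z
    d=C[1].T@np.linalg.inv(C[0])@np.r_[u,1]; o=-C[1].T@C[2]; return o+d*(z-o[2])/d[2]
E
python3 - <<'E'
from h import *
T,S=cam("top"),cam("scene")
for n,t,s,r,h in [("s25",(129.5,202),(401,194),12.5,42),("s40",(368,219),(144,184),20,42),("s57",(168,218),(354.5,181),28.5,42),("spacer",(370,170),(131,223),23,40),("tin",(169,176),(362,213),30,38),
  ("p25",(276,150),(238,241),20,0),("p40",(245,146),(276,245),28,0),("p57",(307,155),(201,236),36.5,0)]:
    p0=ray(T,t,20); p,e=fit([(T,t),(S,s)],r,h,p0); print(n,p.round(1),round(e,1))
a=ray(T,(415.4,178.4),15);b=ray(T,(407.3,212.6),15);c=ray(T,(410.5,194.5),20);print("arbor",a,b,c)
print("trough",ray(T,(271,180),20)); print({k:v for k,v in globals().items() if 'grasp' in k.lower()})
for n in("s",):
    im=cv2.imread("pics/top0.png"); 
E
```

```text
s25 [483.8 397.2  -2.1] 0.7
s40 [ 420.7 -278.    -6.6] 0.3
s57 [435.2 283.7   2.2] 0.4
spacer [ 559.  -291.    -4.8] 0.3
tin [554.2 280.5   8.6] 0.3
p25 [624.3 -26.9  16. ] 0.4
p40 [638.6  62.7  15.7] 0.2
p57 [ 607.1 -115.4   17.7] 0.6
arbor [ 532.1591555  -416.06720004   15.        ] [ 436.43331001 -387.26544201   15.        ] [ 486.4451052  -397.67179494   20.        ]
trough [537.01073115  -9.4196734   20.        ]
{'grasp_offset': 18.700000000000003}
```

```bash
python3 - <<'E'
from h import *
import json
rec={}
for tag,xy,z,names in [("arbor",(478,-402),170,["arbor_center"]),("s40",(421,-278),170,["saw_40_center"]),
   ("case",(590,-15),270,["pocket_25_floor","pocket_40_floor","pocket_57_floor","trough_floor"]),
   ("s57",(435,284),170,["saw_57_center"]),("s25",(484,397),170,["saw_25_center"])]:
    az=np.degrees(np.arctan2(xy[1],xy[0]))
    yaw=90+az
    goto([*xy,z],[180,0,yaw]); wait(.15)
    o=get_obs(); im=get_image("wrist"); cv2.imwrite(f"pics/w_{tag}.png",im[:,:,::-1])
    rec[tag]={"ee_rot":o["ee_rot"].tolist(),"tcp_pos":o["tcp_pos"].tolist()}
    for n in names:
        rs=regions_of(n,"wrist"); print(tag,n,[(np.round(d["extent"],1).tolist(),round(d["score"],2)) for d in rs][:4])
        rec[tag][n]=[np.array(d["extent"]).tolist() for d in rs]
        if tag in("arbor",) and rs: np.save("arbor.npy",rs[0]["region"])
        if n=="trough_floor" and rs: np.save("trough.npy",rs[0]["region"])
    print(round(o["t"],1),o["tcp_pos"].round(1))
json.dump(rec,open("rec.json","w"))
ims=[cv2.imread(f"pics/w_{t}.png") for t in("arbor","s40","s57","s25")]
cv2.imwrite("pics/w4.png",cv2.resize(np.vstack([np.hstack(ims[:2]),np.hstack(ims[2:])]),(800,600)))
E
```

```text
arbor arbor_center [([260.2, 154.3, 102.3, 45.8], 0.64)]
2.6 [ 477.2 -403.3  170.3]
s40 saw_40_center [([255.8, 158.1, 42.3, 49.1], 0.95), ([137.2, 148.4, 58.3, 49.6], 0.69), ([206.9, 223.1, 47.4, 53.5], 0.55)]
3.5 [ 421.8 -279.4  170.6]
case pocket_25_floor [([288.1, 147.7, 83.9, 88.2], 0.65)]
case pocket_40_floor [([300.4, 72.2, 89.8, 94.8], 0.98)]
case pocket_57_floor [([275.0, 215.4, 71.4, 68.5], 0.97)]
case trough_floor [([219.0, 125.3, 97.2, 235.0], 0.79)]
5.0 [589.3 -16.4 269.2]
s57 saw_57_center [([254.4, 163.7, 60.0, 67.8], 0.96), ([178.4, 226.6, 65.0, 67.1], 0.58)]
6.7 [436.3 283.4 170.6]
s25 saw_25_center [([257.6, 162.9, 26.3, 31.9], 0.73)]
7.5 [483.7 395.8 169.8]
```

View pics/w4.png

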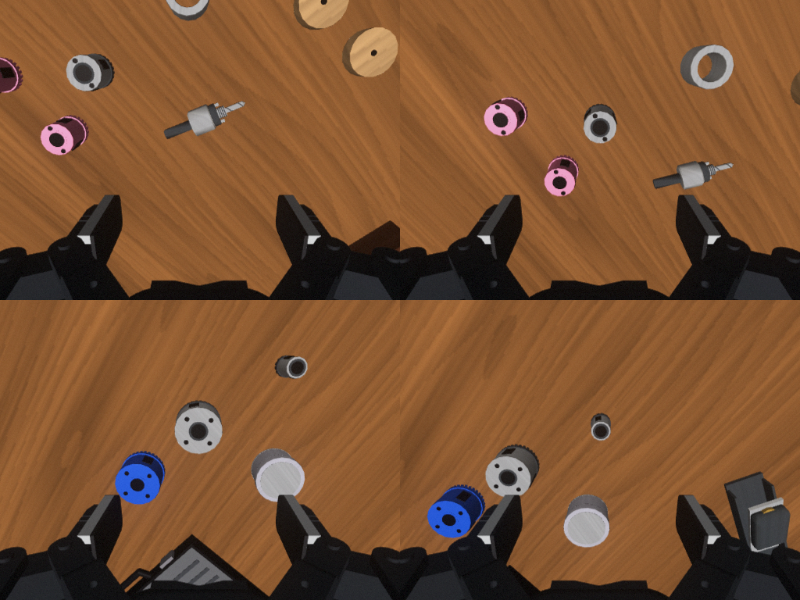

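View pics/w_case.png

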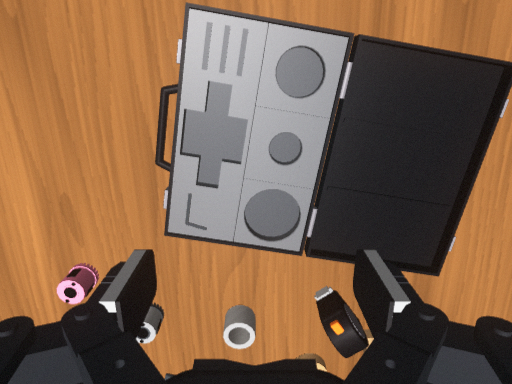

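Wrist views: the plain saws sit near the image centre in their own frames, at about (256,158), (254,164) and (258,163). The pink and blue look-alikes are clearly apart from them. In the case view, pocket 40 is at (300,72), 25 at (285,148), 57 at (272,213), and the trough is at (214,134).

```bash
python3 - <<'E'
from h import *
import json
rec=json.load(open("rec.json"))
W={k:cam("wrist",{a:np.array(rec[k][a]) for a in("ee_rot","tcp_pos")}) for k in rec}
T,S=cam("top"),cam("scene")
for k,t,s,r,p0 in [("s25",(129.5,202),(401,194),12.5,(484,397,0)),("s40",(368,219),(144,184),20,(421,-278,0)),("s57",(168,218),(354.5,181),28.5,(435,284,0))]:
    e=rec[k]["saw_%s_center"%k[1:]][0]
    print(k,[ (p.round(1).tolist(),round(x,2)) for p,x in (fit([(W[k],e)],r,42,p0,0),fit([(W[k],e),(T,t),(S,s)],r,42,p0))], "ext pred",box(proj(W[k],cyl(np.array(p0),r,42))).round(1),np.round(e,1))
g=cv2.imread("pics/w_case.png",0); C=W["case"]
m=(cv2.GaussianBlur(g,(3,3),0)<140).astype(np.uint8)
print("levels",g[40,270],g[72,300],g[134,214])
cs,_=cv2.findContours(m,cv2.RETR_LIST,cv2.CHAIN_APPROX_NONE)
for c in cs:
    b=cv2.boundingRect(c)
    if 600<cv2.contourArea(c)<8000 and b[0]>170 and b[0]+b[2]<335 and b[1]+b[3]<245:
        P=np.array([ray(C,q,20) for q in c[:,0,:].astype(float)])[:,:2]
        (x,y),rr=cv2.minEnclosingCircle(P.astype(np.float32)); 
        print(b,"minrect",cv2.minAreaRect(P.astype(np.float32)),"circ",round(x,1),round(y,1),round(2*rr,1),"ell",np.round(sum(map(lambda v: list(v) if hasattr(v,'__len__') else [v],cv2.fitEllipse(P.astype(np.float32))),[]),1))
# arbor
C=W["arbor"];r=np.load("arbor.npy");print("arbor mask",r.sum())
pts=np.argwhere(r)[:,::-1].astype(float);P=np.array([ray(C,q,15)[:2] for q in pts]);print(cv2.minAreaRect(P.astype(np.float32)),P.mean(0))
im=cv2.imread("pics/w_arbor.png")[110:200,190:330];cv2.imwrite("pics/arbc.png",cv2.resize(im,(784,504),interpolation=2))
E
```

```text
s25 [([488.1, 397.8, 0.0], np.float64(0.0)), ([487.6, 397.6, 0.1], np.float64(1.45))] ext pred [253.4 160.9  28.4  36.8] [257.6 162.9  26.3  31.9]
s40 [([426.5, -278.6, 0.0], np.float64(0.0)), ([425.4, -279.0, -3.7], np.float64(1.77))] ext pred [250.2 160.7  45.3  52.2] [255.8 158.1  42.3  49.1]
s57 [([439.2, 282.9, 0.0], np.float64(0.0)), ([438.2, 283.7, 4.5], np.float64(1.12))] ext pred [251.1 160.4  64.6  69.8] [254.4 163.7  60.   67.8]
levels 184 128 134
(243, 189, 59, 53) minrect ((611.2457275390625, -116.29291534423828), (73.660888671875, 75.74961853027344), 88.42687225341797) circ 611.2 -116.3 76.0 ell [ 611.2 -116.5   74.    74.7   93.5]
(269, 132, 34, 34) minrect ((628.594482421875, -28.07939910888672), (40.65190505981445, 40.838340759277344), 44.11904525756836) circ 628.7 -27.9 42.1 ell [628.7 -27.8  40.7  41.2 148.1]
(179, 81, 68, 108) minrect ((540.5969848632812, -11.348304748535156), (128.77760314941406, 77.32028198242188), 78.67328643798828) circ 539.9 -10.9 130.6 ell [538.9 -14.9  75.2 108.6 174.8]
(276, 45, 50, 54) minrect ((645.996826171875, 61.232994079589844), (57.19426727294922, 56.506526947021484), 44.012271881103516) circ 646.1 61.1 58.0 ell [646.1  61.1  56.3  57.    5.6]
arbor mask 2040
((486.5214538574219, -403.6219787597656), (34.22014236450195, 104.98599243164062), 76.48614501953125) [ 485.34680174 -402.69387162]
```

View pics/arbc.png

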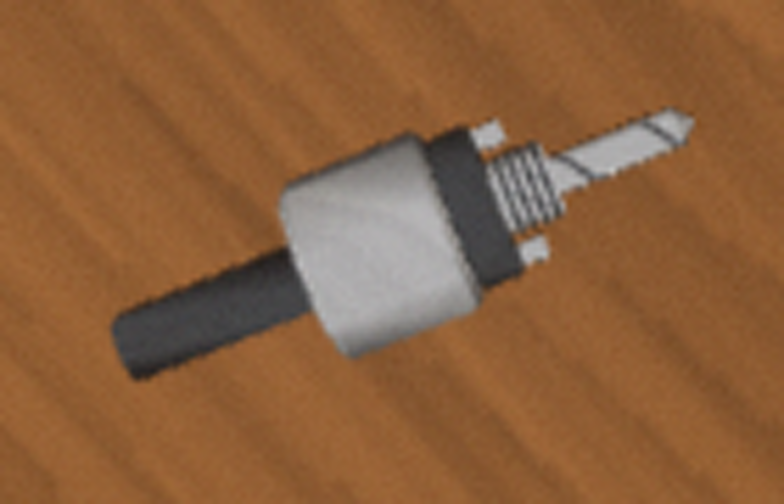

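The crop shows the arbor: its drill points to the upper right, towards +x world, and the body spans about (280–520, 130–355) in the crop. Pocket sizes and heights agree with the text. The wrist camera is biased by 4–5 mm in x against the fixed cameras, so I'll settle which is right with two opposite-yaw views of saw_25.

```bash
python3 - <<'E'
from h import *
az=np.degrees(np.arctan2(397,485))
for dy in (0,180):
    goto([485,397,150],[180,0,az+dy]); wait(.4)
    o=get_obs(); im=get_image("wrist"); C=cam("wrist",o)
    for d in regions_of("saw_25_center","wrist")[:2]:
        p,_=fit([(C,d["extent"])],12.5,42,(485,397,0),0); print(dy,p.round(1),round(d["score"],2),np.round(d["extent"],1))
    cv2.imwrite(f"pics/f{dy}.png",im[:,:,::-1])
print(get_obs()["t"],o["tcp_pos"])
E
```

```text
0 [487.8 396.2   0. ] 0.87 [256.4 168.4  28.7  35.7]
180 [484.7 397.3   0. ] 0.68 [255.7 165.7  29.9  41.2]
12.6333 [485.01009034 397.02005514 150.02177538]
```

```bash
cat >> h.py <<'E'
def pick(xy,yaw,tz,op,sq=50):
    grip(op); goto([*xy,tz+70],[180,0,yaw]); move_l([*xy,tz],speed=120)
    f=get_obs()["wrist_force"].round(1); grip(0,sq); o=get_obs(); print("grip",o["grip_width"].round(1),o["grip_force"],f,o["wrist_force"].round(1))
    move_l([*xy,tz+80],speed=150); o=get_obs();print("up",o["grip_width"].round(1),round(o["grip_force"],1),o["wrist_force"].round(1),round(o["t"],1))
def place(xy,yaw,tz,op):
    goto([*xy,tz+70],[180,0,yaw]); move_l([*xy,tz+12],speed=150); move_l([*xy,tz+.7],speed=30); wait(.2)
    o=get_obs();print("down",o["tcp_pos"].round(1),o["wrist_force"].round(1)); grip(op); wait(.2); move_l([*xy,tz+75],speed=120); print("t",round(get_obs()["t"],1))
E
python3 - <<'E'
from h import *
import json
r=json.load(open("rec.json"))["arbor"];C=cam("wrist",{k:np.array(r[k]) for k in("ee_rot","tcp_pos")})
a=ray(C,(190+690/5.6,110+122/5.6),15);b=ray(C,(190+130/5.6,110+345/5.6),15)
print("arbor",a,b,(a+b)/2-[1.6,-.3,0],np.linalg.norm(a-b),np.degrees(np.arctan2(*(a-b)[1::-1])))
pick((486.5,396.5),168.9,17,45)
o=get_obs(); cv2.imwrite("pics/held25.png",get_image("wrist")[:,:,::-1])
E
```

```text
arbor [ 534.72592644 -419.4408015    15.        ] [ 437.30906489 -387.7461371    15.        ] [ 484.41749567 -403.2934693    15.        ] 102.44313870037436 -18.022344530558158Traceback (most recent call last):
  File "<stdin>", line 6, in <module>
  File "h.py", line 28, in pick
    f=get_obs()["wrist_force"].round(1); grip(0,sq); o=get_obs(); print("grip",o["grip_width"].round(1),o["grip_force"],f,o["wrist_force"].round(1))
                                                                               ^^^^^^^^^^^^^^^^^^^^^
AttributeError: 'float' object has no attribute 'round'
```

```bash
sed -i 's/o\["grip_width"\].round(1)/round(o["grip_width"],1)/g' h.py; python3 - <<'E'
from h import *
o=get_obs();print(o["grip_width"],o["grip_force"],o["tcp_pos"],o["wrist_force"].round(1))
move_l([486.5,396.5,97],speed=150);o=get_obs();print(o["grip_width"],o["grip_force"],o["wrist_force"].round(1),o["t"])
cv2.imwrite("pics/held25.png",get_image("wrist")[:,:,::-1])
E
```

```text
20.176909442090427 48.93424987792969 [487.70088159 397.22372679  18.7341255 ] [-0.8  0.   5.2]
20.193573614155383 48.928349018096924 [-1.2  0.  -0.2] 15.75
```

View pics/held25.png

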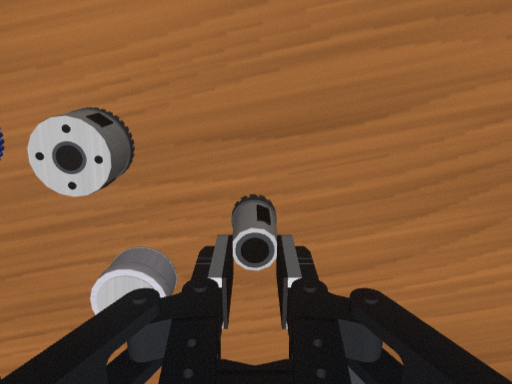

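The held saw grips at its shell (20 mm), with its axis about 3–4 mm towards tool +x. I'll correct for that, then check over the pocket before lowering.

```bash
python3 - <<'E'
from h import *
print(get_obs()["tcp_pos"].round(2))
x=(627.3+2.9-.5,-28.7-.6)
goto([*x,110],[180,0,168.9]); move_l([*x,52],speed=120); wait(.4)
o=get_obs();print(o["tcp_pos"].round(2),o["ee_rot"].round(2),o["t"])
im=get_image("wrist");C=cam("wrist",o)
im=np.ascontiguousarray(im[:,:,::-1])
cv2.imwrite("pics/over25raw.png",im)
for c,r,z,col in [((627.3,-28.7),20,20,(0,0,255)),((624.3,-26.9),20,20,(255,0,0))]:
    q=proj(C,np.c_[c[0]+r*np.cos(A),c[1]+r*np.sin(A),0*A+z]);cv2.polylines(im,[q.round().astype(int)],1,col)
cv2.imwrite("pics/over25.png",cv2.resize(im[130:310,140:370],(766,600)))
E
```

```text
[485.26 395.66  95.23]
[630.12 -29.4   52.64] [1.8000e+02 6.0000e-02 1.6889e+02] 18.4833
```

View pics/over25.png

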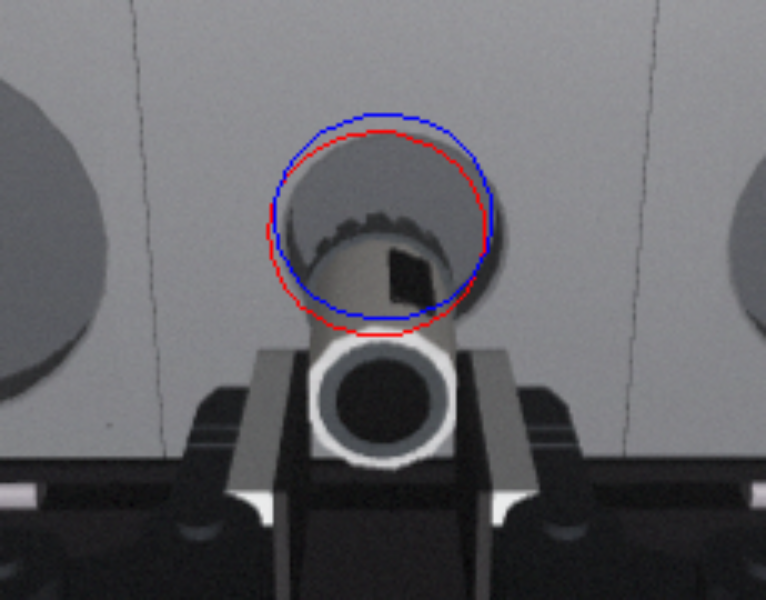

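The pocket (crop centre about (397,232)) lies roughly 2.7 mm right of and 2.8 mm beyond the saw, which matches the fixed-camera estimates. I'll shift by (-2.2, +3.1) and set it down.

```bash
python3 - <<'E'
from h import *
x=(627.5,-26.3)
move_l([*x,36],speed=60); move_l([*x,23.4],speed=25); wait(.3)
o=get_obs();print(o["tcp_pos"].round(2),o["wrist_force"].round(1))
grip(32); wait(.2); move_l([*x,100],speed=130)
wait(.2);o=get_obs();print(o["t"]);im=np.ascontiguousarray(get_image("wrist")[:,:,::-1]); C=cam("wrist",o)
for c,r,z in [((624.2,-26),20,20),((624.2,-26),10,48)]:
    cv2.polylines(im,[proj(C,np.c_[c[0]+r*np.cos(A),c[1]+r*np.sin(A),0*A+z]).round().astype(int)],1,(0,0,255))
cv2.imwrite("pics/pl25.png",im)
E
```

```text
[628.32 -26.55  24.78] [-1.9 -0.6  5.7]
21.325
```

View pics/pl25.png

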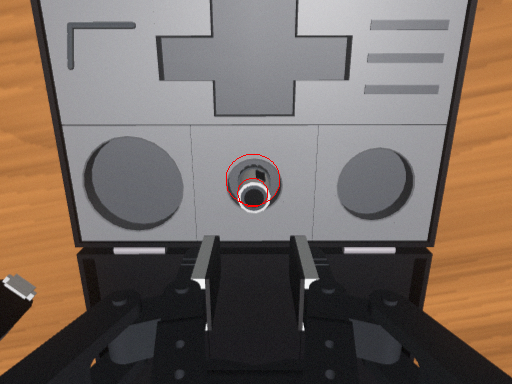

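saw_25 is standing in its pocket: its top is at (254,195) and the pocket at (253,180). Next is saw_57, checked again over its pocket.

```bash
cat >> h.py <<'E'
def hover(xy,yaw,z,pk,r,fn,crop=(slice(90,330),slice(96,416))):
    goto([*xy,z+50],[180,0,yaw]); move_l([*xy,z],speed=120); wait(.4)
    o=get_obs();print(o["tcp_pos"].round(2),round(o["t"],1)); im=np.ascontiguousarray(get_image("wrist")[:,:,::-1]); C=cam("wrist",o)
    cv2.polylines(im,[proj(C,np.c_[pk[0]+r*np.cos(A),pk[1]+r*np.sin(A),0*A+20]).round().astype(int)],1,(0,0,255))
    cv2.imwrite(fn,cv2.resize(im[crop],(800,600)))
E
python3 - <<'E'
from h import *
pick((436,283),74,12.5,82)
print(get_obs()["tcp_pos"])
hover((606.9,-114.8),168.9,46,(606.9,-114.8),36.5,"pics/over57.png")
E
```

```text
grip 53.4 51.29617631435394 [ 0.4 -0.8 -0.2] [-1.5 -0.8  6.1]
up 53.0 52.7 [ 0.2  0.1 -1.9] 25.7
[435.22643637 282.64085278  91.75055243]
[ 607.32 -114.97   46.65] 28.7
```

View pics/over57.png

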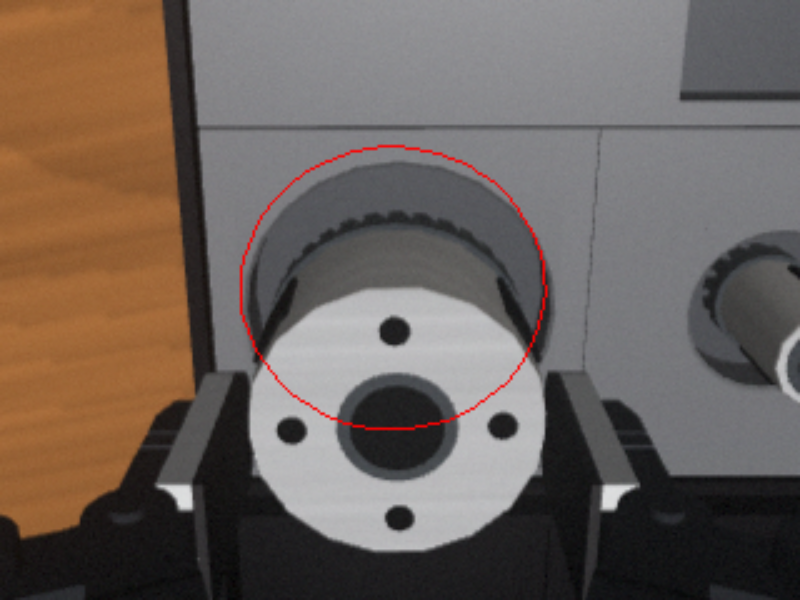

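The pocket lies about 1.2 mm right of and 0.7 mm beyond the held saw's axis. I'll apply that small shift and lower it with a force check.

```bash
cat >> h.py <<'E'
def lower(xy,z0,z1,op,up=110,fstop=5):
    move_l([*xy,z0],speed=60); wait(.15); f0=get_obs()["wrist_force"][2]; z=z0
    while z>z1:
        z=max(z-1.5,z1); move_l([*xy,z],speed=25); f=get_obs()["wrist_force"][2]-f0
        if f>fstop: break
    wait(.2); o=get_obs(); print("down cmd",z,o["tcp_pos"].round(2),"df",round(o["wrist_force"][2]-f0,1),"grip",round(o["grip_width"],1))
    grip(op); wait(.2); move_l([*xy,up],speed=130); print("t",round(get_obs()["t"],1))
E
python3 - <<'E'
from h import *
lower((606.2,-113.4),26,17.5,62)
pick((422,-278),168.9,15.5,60)
print(get_obs()["tcp_pos"])
hover((641,62.5),168.9,48,(641,62.5),28,"pics/over40.png")
E
```

```text
down cmd 18.5 [ 606.69 -113.6    20.46] df 10.5 grip 53.4
t 32.1
grip 36.1 49.278942346572876 [-0.5 -0.1  0.1] [-0.9  1.9  5.8]
up 35.8 50.1 [-1.  0. -2.] 35.1
[ 421.30507881 -277.50694228   94.74416864]
[641.43  62.57  48.66] 37.6
```

View pics/over40.png

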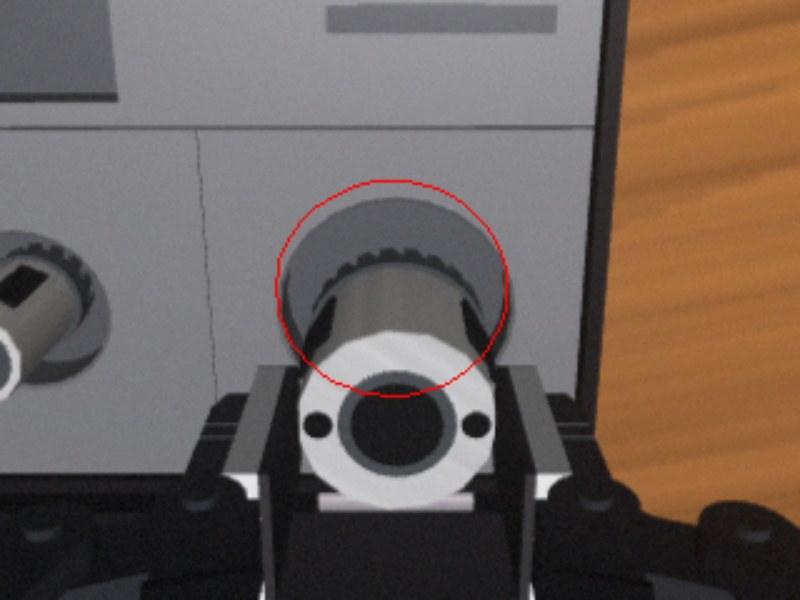

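The held saw_40 is centred left-right over its pocket and about 0.9 mm short. I'll lower it, then take the arbor.

```bash
python3 - <<'E'
from h import *
lower((639.7,62.6),30,20.5,46)
pick((483.5,-402),162.7,4,50)
print(get_obs()["tcp_pos"])
hover((536.9,-8.9),78.9,50,(536.9,-8.9),14,"pics/overT.png",(slice(0,384),slice(0,512)))
E
```

```text
down cmd 21.0 [640.26  62.61  23.33] df 12.9 grip 35.8
t 41.2
grip 27.3 49.576088190078735 [-0.2 -0.5 -0.8] [0.5 0.1 4.7]
up 27.0 49.3 [ 0.1  0.1 -0.7] 45.0
[ 482.7301394  -401.26382212   82.96985811]
[537.36  -8.93  50.6 ] 47.8
```

View pics/overT.png

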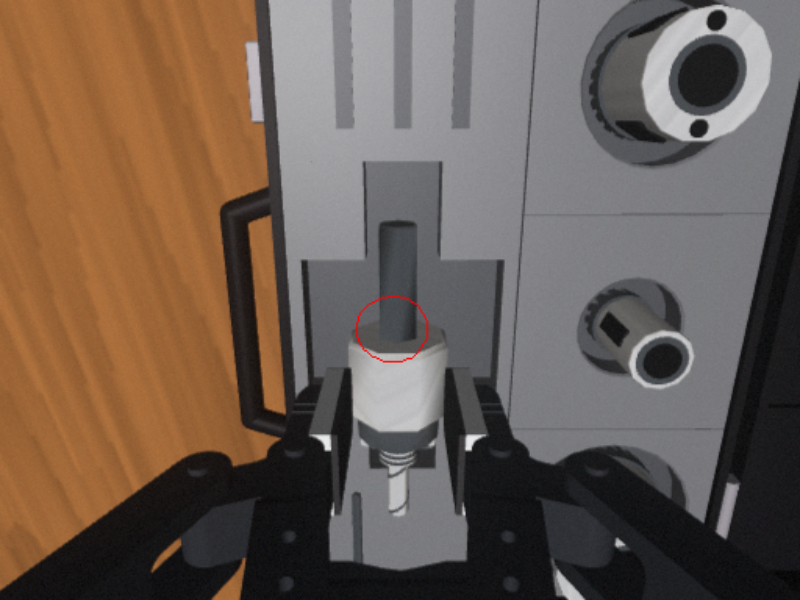

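The trough slot (centre column about 403) is some 2 mm right of the arbor (column 398) and lined up with it. I'll shift and lower.

```bash
python3 - <<'E'
from h import *
lower((538.5,-8.5),20,8.5,35,up=150)
goto([560,-15,260],[180,0,168.9]); wait(.4)
o=get_obs();im=np.ascontiguousarray(get_image("wrist")[:,:,::-1]);cv2.imwrite("pics/fin_raw.png",im);C=cam("wrist",o)
cv2.imwrite("pics/fin.png",cv2.resize(im,(800,600)))
move_l([400,-15,350],speed=250)
move_j([-78,12,92,0,75,-6]); t=get_image("top")[:,:,::-1];cv2.imwrite("pics/topf.png",t)
cv2.imwrite("pics/topfc.png",cv2.resize(t[110:290,90:450],(800,400),interpolation=2))
print(get_obs()["t"])
E
```

```text
down cmd 11.0 [538.83  -8.47  11.72] df 7.9 grip 27.1
t 52.0
57.025
```

View pics/fin.png

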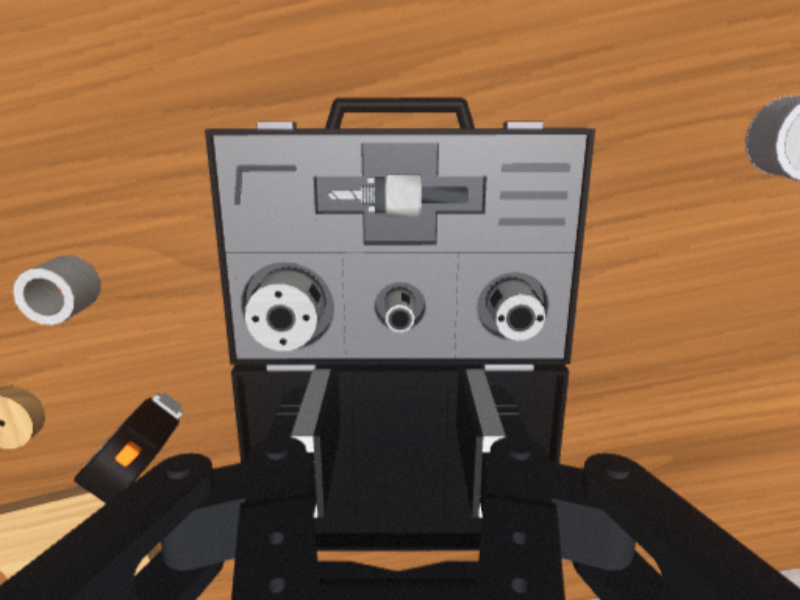

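View pics/topfc.png

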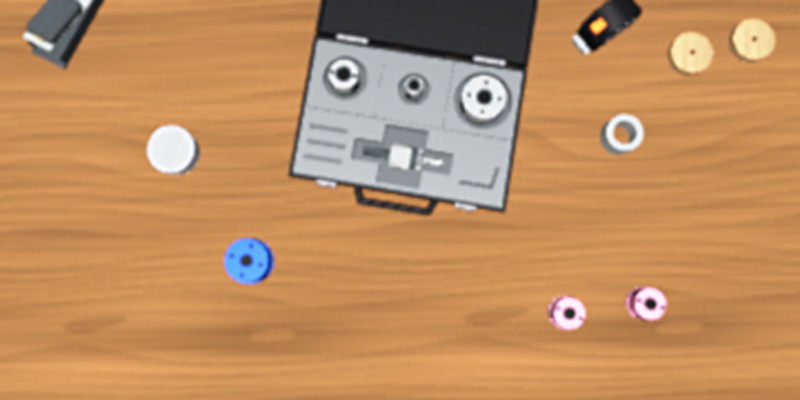

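All four parts sit centred in their places: in the wrist view the saws are at (284,310), (400,310) and (517,310), and the arbor at (403,195). The ring, tin and coloured look-alikes stand where they were.

```bash
python3 - <<'E'
from station import *
wait(.3); print(sign_off())
E
```

```text
the job is handed in; nothing more can be done
None
```

The job is handed in at about 57 s: the three hole saws stand teeth down in their own pockets and the arbor lies in its trough, and the last pictures show the spacing ring, tin and coloured look-alikes where they started (sign-off gave no verdict).

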